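# Find the high spot of a bent shaft on bench centres

### The arm

A 7-joint arm with a two-finger parallel gripper is mounted at the origin on the work surface. World frame = base frame: x ahead of the robot, y to its left, z up, the work surface at z = 0. Lengths are in m, angles in rad, forces in N, time in s.
With the tool pointing down it reaches from about 0.425 to 0.875 m from the base axis. Payload 8.4 kg.
Tool frame: the origin (TCP) lies between the finger pads; the fingertips stand 25 mm ahead of it and the grasp point (between the pads) lies 6 mm ahead of it; z points along the fingers, y is the direction in which the jaws open and shut (so a half turn about z gives the same grasp; the last joint's range is limited). The gripper opens to 87 mm and grips with 3 to 60 N. Pads are 19 mm wide; open, the fingers measure 117 mm over their backs; the gripper's body (75 mm by 190 mm) begins 51 mm behind the grasp point.
Start: joints at [1.045, 0.333, 0.04, 1.465, -0.013, 1.343, -0.059], TCP at [0.269, -0.592, 0.248] pointing down, gripper open.
Joint ranges: [-2.58, 2.58], [-0.38, 2.09], [-1.3, 1.39], [0.25, 2.4], [-1.5, 4.64], [0.08, 2.09], [-2.65, 2.65]. Speed limits (rad/s): [2.22, 2.22, 2.79, 2.79, 3.14, 3.14, 3.14].

### API

Orientations are given as [roll, pitch, yaw] about the fixed x, y, z axes, in that order (R = Rz(yaw) Ry(pitch) Rx(roll)).
In Python, from cell import * gives the robot as it stands.
- The arm moves only by the tool step_arm, never from a script. Its argument "moves" is a list of rows, each a list of 2 entries, a list of its own where there are three numbers: the shift along the tool's x, y, z in cm, then the turn about the tool's z in degrees. In form: [[[dx, dy, dz], twist], ...]. A call has 1 to 5 rows; each row is the pose to reach, as a shift and turn from the pose measured when the call began, along the tool's axes at that moment; what a row does not reach only later rows make up. A row lasts 1/12 s, in which the tool goes at most 41.7 mm and 7.16 degrees, less where a joint would pass 70% of its speed; a pose out of reach is approached as far as the arm can. A call with a gripper value outside its range is refused whole. "grip" is the closure in counts, from 0 (fully open) to 255 (shut), set as the call begins (left out, the last holds). The fingers move at their own pace and stop on an object; "newtons" is the grip in N (left out, the last holds). Time passes only in rows, so rows that repeat a pose let the fingers close. It gives the time, the measured TCP pose, the force and the opening at its end, in the units of the state.
- get_state(): the state, without advancing time (a new reading comes with each control period).
- grab_frame(name): name is "scene" or "top"; returns the picture (384x512x3 uint8, red, green, blue); there is no depth.
- get_calibration(name): a dict with "K" (3x3 intrinsics, pixels), "xyz" and "rotation" of the camera in the world. Camera axes: x right, y up, looking along -z (the intrinsics and any distortion apply to the point x, -y, -z); pixel columns grow to the right and rows downward; lengths in m; the calibration is good to about 2 mm. A picture is of the moment at which its call begins. get_calibration takes no time and is no camera call.
- finish_job(): hands the job in, once; it reports no verdict.
The state is a dict: "t": time; "q": joint angles; "qd": joint speeds; "tau": joint torques, N m; "tcp_pos": TCP position; "eef_rot": TCP orientation; "wrist_force": force on the tool from outside, world axes, zero at the start; "torque": the same for the moment, N m; "opening": finger opening in m.
Only numpy, scipy, OpenCV 4.12 (cv2) and the standard library are available. Lean on these libraries where they do the work, as an engineer would, in place of code of your own. Each camera call takes 0.05 s, during which the arm holds its last target.

### The job

Gently push the dial gauge's slide fully home by its upright handle, so that the plunger rides on the bent shaft. Then turn the shaft by the spoked handle, watching the plunger, and leave it standing at its high spot, where the plunger is pushed in the farthest. Go easy on the spokes and the handle, keep off the gauge itself and leave the other things on the bench alone.

Things in the scene. Friction and masses are not known exactly. Their poses are not given: they have to be found in the camera images.
- centres: Grey bench-centre fixture, fixed. Origin: underside, below mid-shaft. x runs level along the shaft from the spoked handle (-x, nearest the robot) to the tailstock, y from the shaft to the gauge, z up. Base 300 x 100 x 20 mm, arm 70 mm wide under the gauge to y = 255 mm. Head and tail blocks at x = -105, +105 mm, 36 mm long, tops at z = 168 mm.
- shaft_mid (a point): Point on the shaft's axis of turning, midway between the blocks, x = 0, y = 0, z = 145 mm of centres. The steel shaft is 16 mm thick, about 140 mm long and bowed 5 mm off this axis in the middle; the angle of the bow to the spokes is not known and differs each time.
- hub (a point): Centre of the spoked handle, on the shaft axis, at x = -150, y = 0, z = 145 mm of centres. Four steel spokes 10 mm thick at 90 degrees, in the plane square to the shaft, each ending in a black ball 18 mm across, centre 105 mm (outer end 114 mm) from the axis. Hub 40 mm across. The headstock's face lies 27 mm from the spokes' plane (+x).
- wheel (a joint): Turn of the spoked handle and shaft, rad, endless both ways. At 0 the spokes stand straight up, down and level; growing values carry the upper spoke towards the gauge (+y of centres). Stiff: about 0.2 N m of friction, stays where it is left. The balls are grippy: push them along their arc; a straight sideways push on a spoke leaning towards the pusher jams and the force climbs.
- star: The four spokes as one body, origin at the hub; turns with the wheel.
- slide (a joint): Travel of the gauge slide towards the shaft (to -y of centres), m. 0 is fully back, 0.035 is fully home on its stop. About 5 N of friction; stays where it is left.
- handle: Upright black round post 22 mm thick on the slide's back end: push it towards the shaft. Origin: its foot, z = 46 mm of centres; its top is 114 mm higher (z = 160 mm). With the slide at s (m) its axis is at x = 0, y = 0.176 - s of centres. Free room all round above z = 50 mm, but for the dial, whose edge is 29 mm from the post's axis, towards the shaft.
- dial: Dial gauge on the slide, not to be touched: flat round case 72 mm across, 24 mm thick, white face up at z = 158 mm of centres. Origin: on its vertical axis, y = 0.111 - s of centres, at z = 24 mm. The needle turns clockwise seen from above as the plunger goes in, 0.4 rad per mm. Carries the plunger.
- plunger (a joint): How far the sprung plunger of the gauge is pushed in, m; 0 when free. With the slide home it follows the shaft as 0.007 + 0.005 cos(angle from the high spot): about 0.002 at the low spot and 0.012 at the high spot. Its spring pushes with 1 to 3.5 N.
- tumbler: Bystander: black drinking tumbler, 80 mm across, 168 mm tall. Origin: centre of its foot.
- tape: Bystander: roll of tape lying flat, 100 mm across, 24 mm high. Origin: centre of its underside.
- mallet: Bystander: hammer lying on the bench. Origin in its underside.

How it is judged:
On the way, in this order (a step that is already met when the one before it is completed fails the run):
1. the gauge slide is pushed fully home (value of joint slide above 0.0337 m), for 0.2 s.
2. the shaft is turned to its high spot, the slide still home (value of joint plunger above 0.0116 m and value of joint slide above 0.0337 m), for 0.2 s.
At the end, for the whole second after the job is handed in: The gauge slide is fully home (within 1.3 mm of its stop) and the shaft stands still at its high spot: the plunger is pushed in more than 11.6 mm, that is within 0.4 mm of its peak, about 23 degrees either side (all of step 2 and velocity of joint wheel between -0.05 and 0.05 rad/s); the robot touches nothing.
It fails at once if more than 35 N on the spokes (contact force between any of the fingers, the arm and star above 35 N).
It fails at once if more than 35 N on the slide's handle (contact force between any of the fingers, the arm and handle above 35 N).
It fails at once if the robot presses on the dial gauge or its plunger (contact force between any of the fingers, the arm and dial above 2 N).
It fails at once if a bystander is moved (distance of any of tumbler, tape, mallet from where it was at the start of the episode above 0.03 m).
It also fails if it takes over 72 s, if anything falls off the work surface, if the arm or the gripper's body presses on something with over 40 N, if the wrist force passes 120 N, or if a joint passes its speed limit or range.

## Working session

There is one attempt and no reset: what is moved stays moved. The work goes in short steps, Python scripts to look and compute and a tool call to move; the robot and the scene stay as the last step left them, time stands still between calls to the robot, and variables do not carry over. Pictures are saved under pics/ and viewed, and the job is handed in when it is done.

Besides the shell and the picture viewer there is one more tool, called by a JSON object that holds its "name" and its "arguments". step_arm: Moves the arm, as the interface text tells. Its arguments: {"type":"object","properties":{"moves":{"type":"array","items":{"type":"array"}},"grip":{"type":"number"},"newtons":{"type":"number"}},"required":["moves"]}

```bash
mkdir -p pics; ls; python3 - <<'E'
from cell import *
import cv2
s=get_state();print(s)
for n in("scene","top"):
    c=get_calibration(n);print(n,c)
    im=grab_frame(n);cv2.imwrite(f"pics/{n}0.png",cv2.resize(im[:,:,::-1],(800,600),interpolation=cv2.INTER_CUBIC));cv2.imwrite(f"/tmp/{n}0.png",im[:,:,::-1])
E
```

```text
pics
{'t': 0.0, 'q': array([ 1.04478851,  0.33388954,  0.03987318,  1.46629792, -0.01342195,
        1.34328833, -0.05853115]), 'qd': array([-1.79423978e-03,  1.31125899e-03, -1.18980767e-04, -1.17546257e-03,
       -7.47580820e-05, -7.02223944e-04,  5.56622185e-04]), 'tau': array([-4.27632503e-04, -6.56355143e+01,  1.33502640e+00, -4.03813076e+01,
       -5.96504984e-02,  4.45026846e-02,  1.90416758e-04]), 'tcp_pos': array([ 0.26887891, -0.59129856,  0.24665999]), 'eef_rot': array([-3.13997790e+00,  8.76099434e-05,  4.26754772e-01]), 'wrist_force': array([-0.05810842,  0.66705727,  0.4807583 ]), 'torque': array([-0.04737648, -0.04218147, -0.03457809]), 'opening': 0.08684544347247439}
scene {'K': array([[354.25820408,   0.        , 254.48653889],
       [  0.        , 354.25820408, 187.07989817],
       [  0.        ,   0.        ,   1.        ]]), 'xyz': array([1.10055277, 0.50789475, 0.61029627]), 'rotation': array([ 0.98920597, -0.00641307,  2.44324956])}
top {'K': array([[433.50499708,   0.        , 252.66825181],
       [  0.        , 433.50499708, 186.31892955],
       [  0.        ,   0.        ,   1.        ]]), 'xyz': array([ 0.49814215, -0.05803441,  1.13392415]), 'rotation': array([ 0.07651898, -0.00852052, -1.57607567])}
```

View pics/scene0.png

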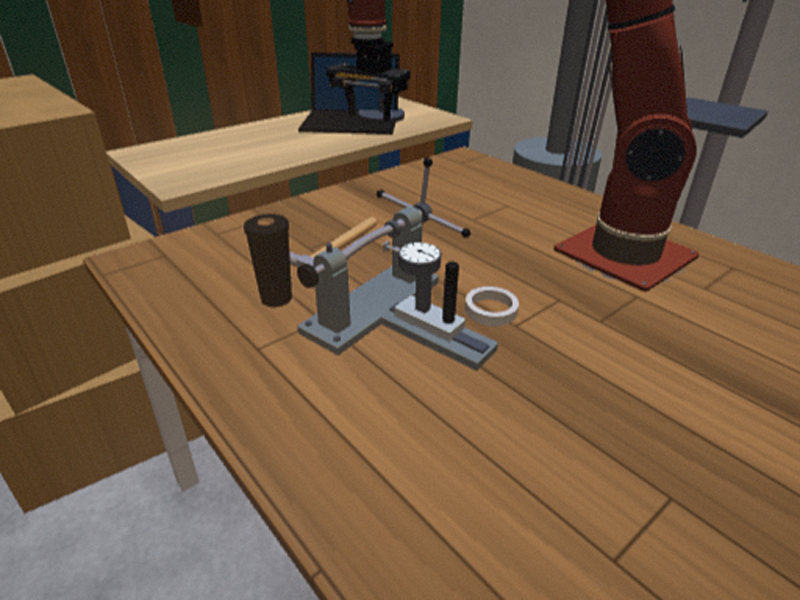

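View pics/top0.png

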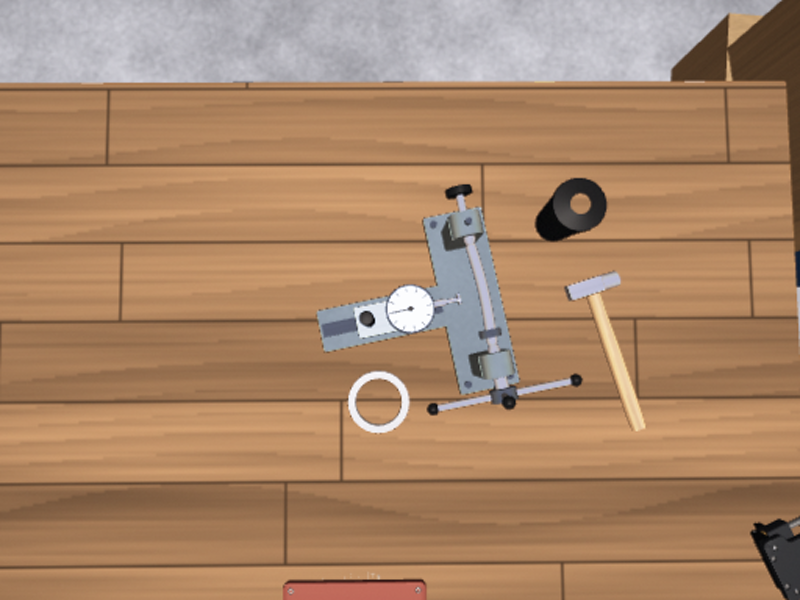

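```bash
python3 - <<'E'
import cv2
a=cv2.imread('/tmp/top0.png')[115:285,195:385];cv2.imwrite('pics/topc.png',cv2.resize(a,None,fx=4,fy=3.5294,interpolation=cv2.INTER_CUBIC) if 0 else cv2.resize(a,None,fx=3.5,fy=3.5,interpolation=cv2.INTER_CUBIC))
a=cv2.imread('/tmp/scene0.png')[90:240,150:350];cv2.imwrite('pics/scenec.png',cv2.resize(a,None,fx=4,fy=4,interpolation=cv2.INTER_CUBIC))
E
```

```text
(no output)
```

View pics/topc.png

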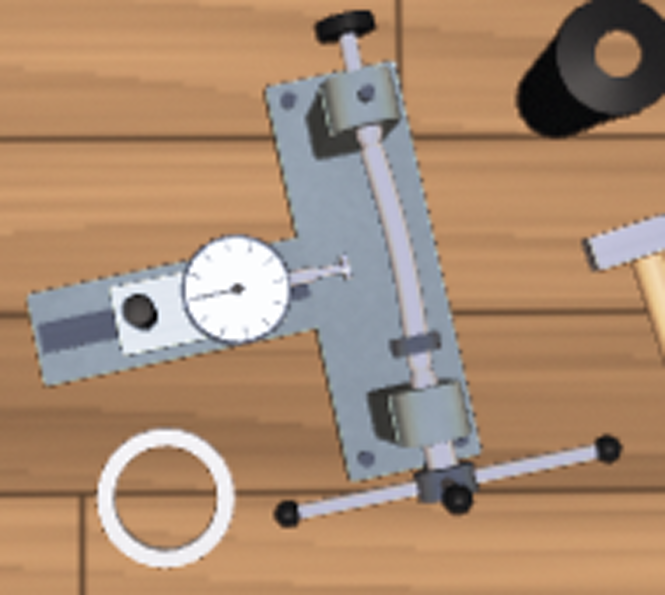

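View pics/scenec.png

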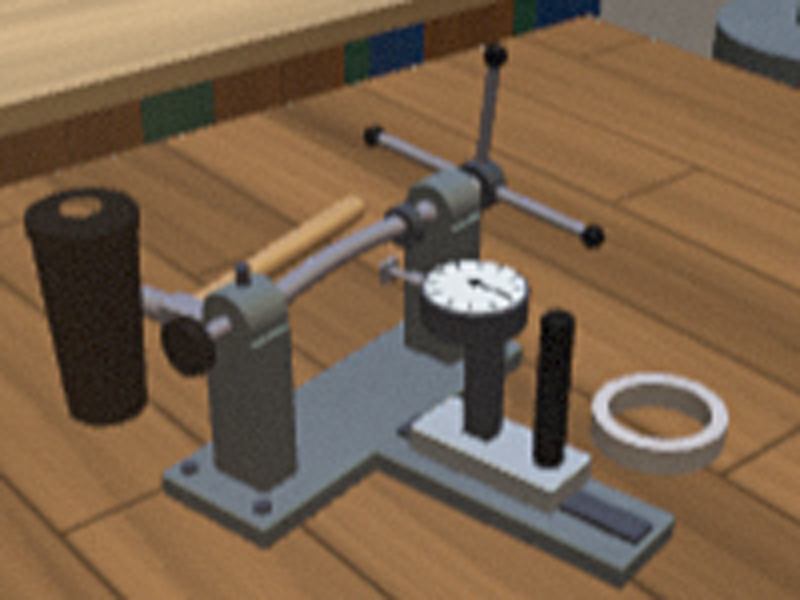

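```bash
cat > h.py <<'E'
import numpy as np
from cell import *
from scipy.spatial.transform import Rotation as Ro
from scipy.optimize import least_squares
def proj(c,P):
    R=Ro.from_euler('xyz',c['rotation']).as_matrix()
    p=(np.atleast_2d(P)-c['xyz'])@R
    p=p*[1,-1,-1]
    u=p@np.array(c['K']).T
    return u[:,:2]/u[:,2:]
E
cat > fit.py <<'E'
from h import *
ct=get_calibration('top');cs=get_calibration('scene')
def pts(s,w):
    b=lambda k:(-.150,.105*np.sin(w+k*np.pi/2),.145+.105*np.cos(w+k*np.pi/2))
    return {'a':(.15,.05,.02),'b':(.15,-.05,.02),'c':(-.15,.05,.02),'d':(-.15,-.05,.02),'e':(.035,.255,.02),'f':(-.035,.255,.02),
     'D':(0,.111-s,.158),'H':(0,.176-s,.16),'U':b(0),'P':b(1),'M':b(3)}
T={'a':(265,87),'b':(395,62),'c':(350,480),'d':(481,455),'e':(27,294),'f':(43,386),'D':(237,289),'H':(140,311),'P':(287,514),'M':(608,449),'U':(458,499)}
S={'U':(496,55),'M':(374,135),'P':(593,236),'D':(475,287),'H':(557,314),'f':(672,520),'e':(626,572),'a':(264,532)}
def world(p,x,y,a):
    p=np.array(p);c,s=np.cos(a),np.sin(a)
    return np.array([x+c*p[0]-s*p[1],y+s*p[0]+c*p[1],p[2]])
def res(v,full=False):
    x,y,a,s,w=v;Q=pts(s,w);out={}
    for k,u in T.items(): out['T'+k]=proj(ct,world(Q[k],x,y,a))[0]-(np.array(u)/3.5+[195,115])
    for k,u in S.items(): out['S'+k]=proj(cs,world(Q[k],x,y,a))[0]-(np.array(u)/4+[150,90])
    return out if full else np.concatenate(list(out.values()))
if __name__=='__main__':
    r=least_squares(res,[.6,-.1,.2,0,0],loss='soft_l1');print(r.x,r.cost)
    for k,v in res(r.x,True).items():print(k,v.round(2))
    np.save('fit.npy',r.x)
    for n,p in dict(hub=(-.15,0,.145),handle=(0,.176-r.x[3],.16),mid=(0,0,.145),dial=(0,.111-r.x[3],.158)).items(): print(n,world(p,*r.x[:3]))
E
python3 fit.py
```

```text
[ 0.5691589  -0.19358644  0.20208491  0.00437779  0.10663992] 6.559653954990434
Ta [-0.4  -0.63]
Tb [-0.02 -1.24]
Tc [-0.11  0.99]
Td [ 0.67 -0.02]
Te [-1.06 -0.32]
Tf [-0.23  0.16]
TD [-0.05 -0.17]
TH [-0.62 -0.56]
TP [-0.09  0.09]
TM [-0.26  0.2 ]
TU [-0.27  0.32]
SU [-0.3  -0.19]
SM [-0.1 -0.2]
SP [-0.22 -0.37]
SD [-0.28 -0.76]
SH [-0.02 -0.27]
Sf [ 1.29 -1.85]
Se [-0.96 -1.55]
Sa [-0.12 -1.22]
hub [ 0.42221137 -0.22369328  0.145     ]
handle [ 0.53471222 -0.02545671  0.16      ]
mid [ 0.5691589  -0.19358644  0.145     ]
dial [ 0.54775852 -0.08913397  0.158     ]
```

```bash
python3 - <<'E'
from fit import *
import cv2
v=np.load('fit.npy')
for nm,c,f,o,fn in(('top',ct,8,(280,140),'/tmp/top0.png'),('scene',cs,8,(210,125),'/tmp/scene0.png')):
    im=cv2.imread(fn)
    cr=im[o[1]:o[1]+70,o[0]:o[0]+60]
    cr=cv2.resize(cr,None,fx=f,fy=f,interpolation=cv2.INTER_CUBIC)
    for ph in range(0,360,45):
        P=[world((x,.005*np.sin(np.radians(ph)),.145+.005*np.cos(np.radians(ph))),*v[:3]) for x in(0,)]
        u=((proj(c,P)+.5-o)*f-.5)
        print(nm,ph,u.round())
        cv2.circle(cr,tuple(int(i) for i in u[0].round()),2,((0,0,255) if ph==0 else (0,255,0) if ph==90 else (255,0,0)),-1)
    for x in(-.07,.07):
        u=((proj(c,[world((x,0,.145),*v[:3])])+.5-o)*f-.5);cv2.circle(cr,tuple(int(i) for i in u[0].round()),3,(0,255,255),-1)
    cv2.imwrite(f'pics/{nm}_bow.png',cr)
E
```

```text
top 0 [[230. 387.]]
top 45 [[217. 390.]]
top 90 [[211. 392.]]
top 135 [[214. 392.]]
top 180 [[225. 390.]]
top 225 [[238. 387.]]
top 270 [[245. 385.]]
top 315 [[241. 385.]]
scene 0 [[225. 217.]]
scene 45 [[232. 224.]]
scene 90 [[236. 234.]]
scene 135 [[233. 242.]]
scene 180 [[225. 243.]]
scene 225 [[217. 236.]]
scene 270 [[214. 226.]]
scene 315 [[217. 218.]]
```

View pics/top_bow.png

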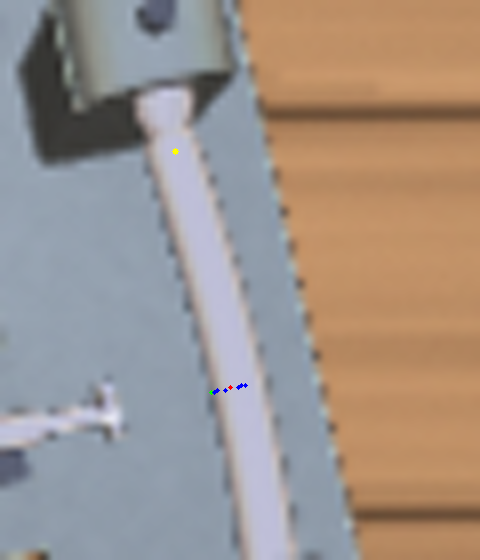

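View pics/scene_bow.png

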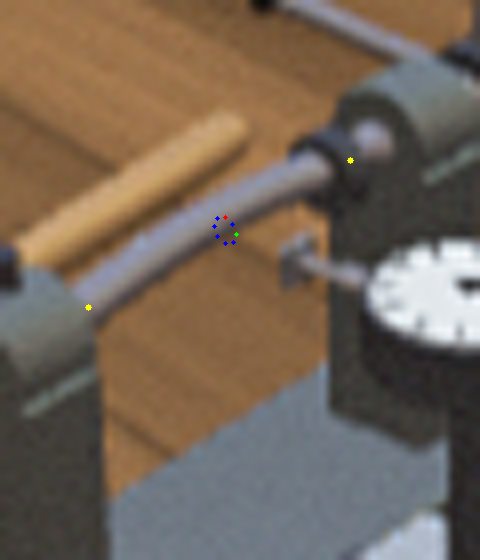

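```bash
cat >> h.py <<'E'
from fit import world
v=np.load('fit.npy')
def go(pc,yaw=None):
    """pc in centres frame (m) -> cm in tool axes, twist"""
    s=get_state();R=Ro.from_euler('xyz',s['eef_rot']).as_matrix()
    d=R.T@(world(pc,*v[:3])-s['tcp_pos'])*100
    e=s['eef_rot'][2]
    tw=None if yaw is None else -np.degrees((yaw-e+np.pi)%(2*np.pi)-np.pi)
    print('move',d.round(2),'twist',tw)
def st():
    s=get_state();c,sn=np.cos(v[2]),np.sin(v[2]);d=s['tcp_pos']-[v[0],v[1],0]
    print('t',round(s['t'],2),'tcp_c',np.round([c*d[0]+sn*d[1],-sn*d[0]+c*d[1],d[2]],4),'rot',s['eef_rot'].round(3),'F',s['wrist_force'].round(1),'open',round(s['opening'],4),'q',s['q'].round(2))
E
sed -i 's/^from h import \*/from hh import */' fit.py; sed '/^from fit/,$d' h.py > hh.py
sed -i 's/^from fit import world/from fit import world/' h.py
python3 -c "
from h import *
st();go((0,.225,.36),v[2]);go((0,.225,.14),v[2])"
```

```text
t 0.1 tcp_c [-0.374  -0.3294  0.2467] rot [-3.14   0.     0.427] F [ 0.  -0.2  0.1] open 0.0871 q [ 1.04  0.33  0.04  1.47 -0.01  1.34 -0.06]
move [ 48.81 -45.73 -11.27] twist 12.87698216827441
move [ 48.81 -45.7   10.73] twist 12.87698216827441
```

{"name": "step_arm", "arguments": {"moves": [[[0, 0, -4], 6], [[0, 0, -8], 12.9], [[3, -2.8, -11.3], 12.9], [[6, -5.6, -11.3], 12.9], [[9, -8.4, -11.3], 12.9]], "grip": 255, "newtons": 10}}

```text
t: 0.52
tcp_pos: [0.3133, -0.4848, 0.3617]
eef_rot: [3.14, -0.001, 0.199]
wrist_force: [0.9, 1.2, 0.0]
opening: 0.0615
```

```bash
python3 -c "
from h import *
st();go((0,.225,.36),v[2])"
```

```text
t 0.52 tcp_c [-0.3091 -0.2339  0.3617] rot [ 3.14e+00 -1.00e-03  1.99e-01] F [0.9 1.2 0. ] open 0.0615 q [ 0.9   0.15  0.02  1.46 -0.    1.53 -0.45]
move [ 30.78 -45.98   0.12] twist -0.15638049561237768
```

{"name": "step_arm", "arguments": {"moves": [[[2.1, -3.2, 0], 0], [[4.2, -6.4, 0], 0], [[6.3, -9.6, 0], 0], [[8.4, -12.8, 0], 0], [[10.5, -16, 0], 0]]}}

```text
t: 0.93
tcp_pos: [0.3847, -0.3052, 0.3613]
eef_rot: [3.14, -0.0, 0.199]
wrist_force: [0.8, -0.5, 1.3]
opening: 0.0281
```

{"name": "step_arm", "arguments": {"moves": [[[2.1, -3.2, 0], 0], [[4.2, -6.4, 0], 0], [[6.3, -9.6, 0], 0], [[8.4, -12.8, 0], 0], [[10.5, -16, 0], 0]]}}

```text
t: 1.35
tcp_pos: [0.4561, -0.1257, 0.361]
eef_rot: [3.14, -0.0, 0.199]
wrist_force: [0.2, 0.4, -0.2]
opening: 0.0014
```

```bash
python3 -c "
from h import *
st();go((0,.225,.36),v[2])"
```

```text
t 1.35 tcp_c [-0.0972  0.0892  0.361 ] rot [ 3.14  -0.     0.199] F [ 0.2  0.4 -0.2] open 0.0014 q [ 0.55 -0.05 -0.35  1.67 -0.02  1.52 -1.18]
move [  9.68 -13.61   0.08] twist -0.16365453299413305
```

{"name": "step_arm", "arguments": {"moves": [[[2.4, -3.4, 0], 0], [[4.8, -6.8, 0], 0], [[7.3, -10.2, 0], 0], [[9.7, -13.6, 0], 0], [[9.7, -13.6, 0], 0]]}}

```text
t: 1.77
tcp_pos: [0.5252, 0.0353, 0.3602]
eef_rot: [-3.14, -0.001, 0.209]
wrist_force: [-1.3, 0.8, -0.8]
opening: 0.0004
```

{"name": "step_arm", "arguments": {"moves": [[[0, 0, 4], 0], [[0, 0, 8], 0], [[0, 0, 12], 0], [[0, 0, 16], 0], [[0, 0, 18], 0]]}}

```text
t: 2.18
tcp_pos: [0.5226, 0.0352, 0.1753]
eef_rot: [-3.139, 0.005, 0.209]
wrist_force: [-0.5, 0.4, 0.5]
opening: 0.0002
```

```bash
python3 -c "
from h import *
import cv2
st();go((0,.225,.14),v[2])
im=grab_frame('scene');cv2.imwrite('pics/s1.png',cv2.resize(im[90:240,150:350,::-1],(800,600),interpolation=cv2.INTER_CUBIC))
"
```

```text
t 2.18 tcp_c [0.0003 0.2335 0.1753] rot [-3.139  0.005  0.209] F [-0.5  0.4  0.5] open 0.0002 q [ 0.34  0.18 -0.54  1.84  0.1   1.16 -1.59]
move [-0.02  0.86  3.52] twist 0.4016758796968033
```

View pics/s1.png

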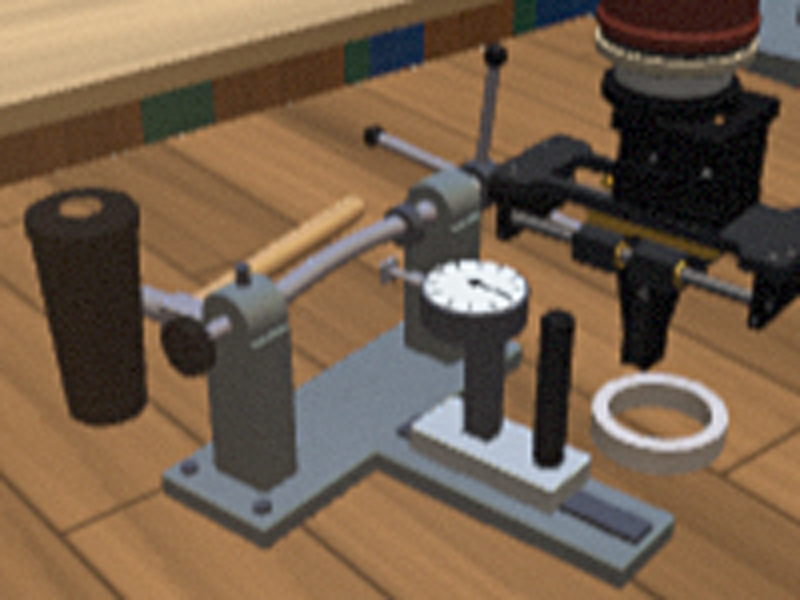

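{"name": "step_arm", "arguments": {"moves": [[[0, 0, 3.5], 0], [[0, 0.6, 3.5], 0.4], [[0, 1.2, 3.5], 0.4], [[0, 1.8, 3.5], 0.4], [[0, 2.2, 3.5], 0.4]]}}

```text
t: 2.65
tcp_pos: [0.5274, 0.0124, 0.1404]
eef_rot: [-3.139, 0.005, 0.201]
wrist_force: [0.4, -0.8, 0.3]
opening: 0.0006
```

```bash
python3 -c "
from h import *
import cv2
st()
im=grab_frame('scene');cv2.imwrite('pics/s2.png',cv2.resize(im[90:240,150:350,::-1],(800,600),interpolation=cv2.INTER_CUBIC))
"
```

```text
t 2.65 tcp_c [0.0005 0.2101 0.1404] rot [-3.139  0.005  0.201] F [ 0.4 -0.8  0.3] open 0.0006 q [ 0.36  0.22 -0.52  1.87  0.12  1.09 -1.58]
```

View pics/s2.png

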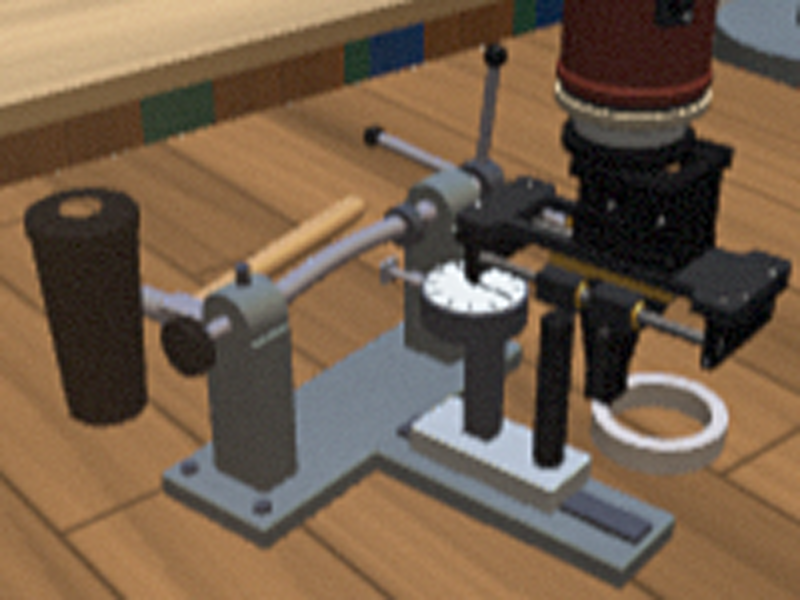

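{"name": "step_arm", "arguments": {"moves": [[[0, 0.3, -0.8], 0], [[0, 0.6, -0.8], 0], [[0, 0.9, -0.8], 0], [[0, 1.2, -0.8], 0], [[0, 1.5, -0.8], 0]]}}

```text
t: 3.12
tcp_pos: [0.5305, -0.003, 0.1483]
eef_rot: [-3.139, 0.005, 0.2]
wrist_force: [-0.9, 5.3, 1.8]
opening: 0.0004
```

{"name": "step_arm", "arguments": {"moves": [[[0, 0.3, 0], 0], [[0, 0.5, 0], 0], [[0, 0.7, 0], 0], [[0, 0.9, 0], 0], [[0, 1.1, 0], 0]]}}

```text
t: 3.53
tcp_pos: [0.5325, -0.0124, 0.1483]
eef_rot: [-3.138, 0.005, 0.202]
wrist_force: [-1.2, 4.9, 3.2]
opening: 0.001
```

```bash
python3 -c "
from h import *
import cv2
st()
im=grab_frame('scene');cv2.imwrite('pics/s3.png',cv2.resize(im[90:240,150:350,::-1],(800,600),interpolation=cv2.INTER_CUBIC))
"
```

```text
t 3.53 tcp_c [0.0004 0.1849 0.1483] rot [-3.138  0.005  0.202] F [-1.2  4.9  3.2] open 0.001 q [ 0.39  0.22 -0.51  1.85  0.11  1.11 -1.52]
```

View pics/s3.png

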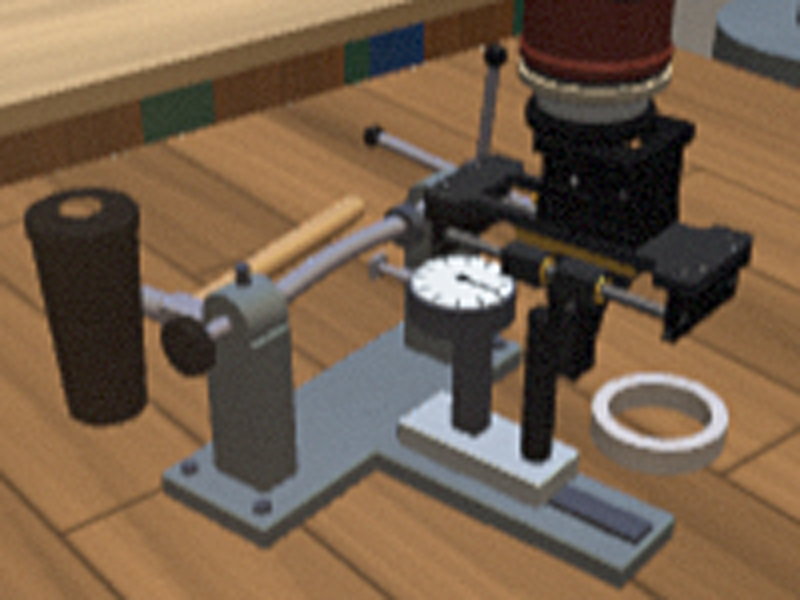

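{"name": "step_arm", "arguments": {"moves": [[[0, 0.3, 0], 0], [[0, 0.6, 0], 0], [[0, 0.9, 0], 0], [[0, 1.2, 0], 0], [[0, 1.4, 0], 0]]}}

```text
t: 4.0
tcp_pos: [0.5352, -0.0257, 0.1482]
eef_rot: [-3.137, 0.005, 0.202]
wrist_force: [-1.8, 4.9, 4.4]
opening: 0.0004
```

{"name": "step_arm", "arguments": {"moves": [[[0, 0.1, 0], 0], [[0, 0.2, 0], 0], [[0, 0.3, 0], 0], [[0, 0.3, 0], 0]]}}

```text
t: 4.33
tcp_pos: [0.5357, -0.028, 0.1482]
eef_rot: [-3.136, 0.006, 0.203]
wrist_force: [-2.1, 4.3, 4.0]
opening: 0.0002
```

```bash
python3 -c "
from h import *
st()"
```

```text
t 4.33 tcp_c [0.0004 0.1689 0.1482] rot [-3.136  0.006  0.203] F [-2.1  4.3  4. ] open 0.0002 q [ 0.41  0.22 -0.5   1.84  0.11  1.11 -1.49]
```

{"name": "step_arm", "arguments": {"moves": [[[0, 0.1, 0], 0], [[0, 0.2, 0], 0], [[0, 0.2, 0], 0]]}}

```text
t: 4.58
tcp_pos: [0.536, -0.0295, 0.1483]
eef_rot: [-3.135, 0.006, 0.204]
wrist_force: [-2.4, 4.1, 3.7]
opening: 0.0004
```

{"name": "step_arm", "arguments": {"moves": [[[0, 0.1, 0], 0], [[0, 0.2, 0], 0], [[0, 0.2, 0], 0]]}}

```text
t: 4.83
tcp_pos: [0.5363, -0.0307, 0.1483]
eef_rot: [-3.134, 0.006, 0.204]
wrist_force: [-3.2, 5.2, 4.0]
opening: 0.0003
```

{"name": "step_arm", "arguments": {"moves": [[[0, 0.1, 0], 0], [[0, 0.2, 0], 0], [[0, 0.3, 0], 0], [[0, 0.3, 0], 0]]}}

```text
t: 5.17
tcp_pos: [0.5367, -0.0326, 0.1483]
eef_rot: [-3.133, 0.006, 0.205]
wrist_force: [-2.7, 4.8, 4.1]
opening: 0.0008
```

```bash
python3 -c "
from h import *
import cv2
st()
im=grab_frame('scene');cv2.imwrite('pics/s4.png',cv2.resize(im[90:240,150:350,::-1],(800,600),interpolation=cv2.INTER_CUBIC))
im=grab_frame('top');cv2.imwrite('pics/t4.png',cv2.resize(im[115:285,195:385,::-1],None,fx=3.5,fy=3.5,interpolation=cv2.INTER_CUBIC))
"
```

```text
t 5.17 tcp_c [0.0005 0.1642 0.1483] rot [-3.133  0.006  0.205] F [-2.7  4.8  4.1] open 0.0008 q [ 0.42  0.23 -0.49  1.83  0.11  1.12 -1.48]
```

View pics/s4.png

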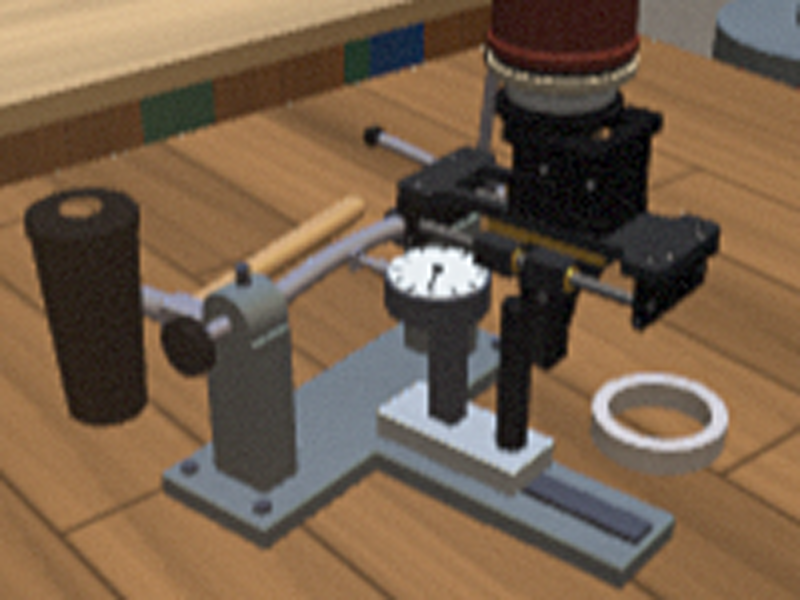

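{"name": "step_arm", "arguments": {"moves": [[[0, 0.1, 0], 0], [[0, 0.2, 0], 0], [[0, 0.3, 0], 0], [[0, 0.3, 0], 0]]}}

```text
t: 5.6
tcp_pos: [0.5368, -0.0335, 0.1483]
eef_rot: [-3.131, 0.007, 0.207]
wrist_force: [-4.3, 10.0, 6.3]
opening: 0.0004
```

```bash
python3 -c "
from h import *
import cv2
st()
c=get_calibration('scene')
for s in(.004,.02,.025,.03,.035): print(s,((proj(c,world((0,.176-s,.16),*v[:3]))[0]-[150,90])*4).round(),((proj(c,world((0,.111-s,.158),*v[:3]))[0]-[150,90])*4).round())
im=grab_frame('scene');cv2.imwrite('pics/s5.png',cv2.resize(im[90:240,150:350,::-1],(800,600),interpolation=cv2.INTER_CUBIC))
"
```

```text
t 5.6 tcp_c [0.0004 0.1634 0.1483] rot [-3.131  0.007  0.207] F [-4.3 10.   6.3] open 0.0004 q [ 0.42  0.23 -0.49  1.83  0.11  1.12 -1.47]
0.004 [557. 313.] [474. 284.]
0.02 [536. 305.] [455. 277.]
0.025 [530. 303.] [449. 274.]
0.03 [523. 300.] [443. 272.]
0.035 [517. 298.] [437. 270.]
```

View pics/s5.png

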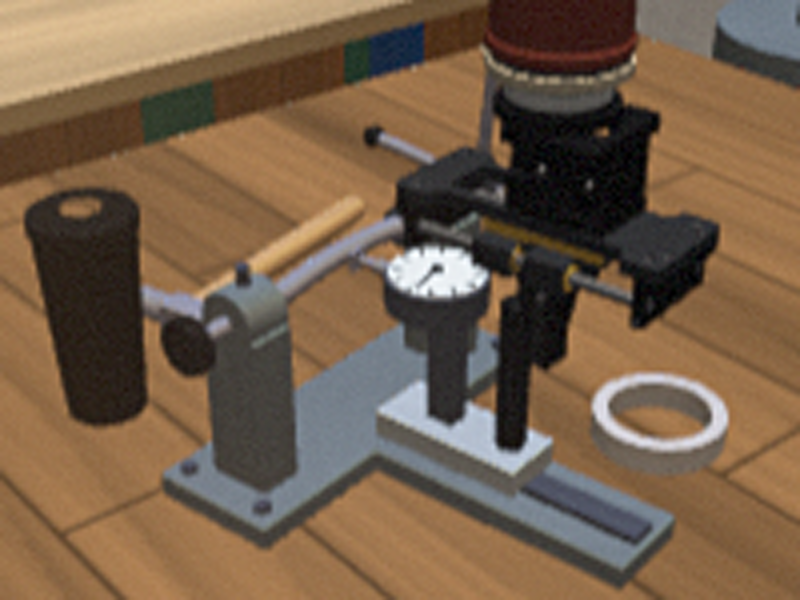

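{"name": "step_arm", "arguments": {"moves": [[[0, 0.15, 0], 0], [[0, 0.3, 0], 0], [[0, 0.3, 0], 0], [[0, 0.3, 0], 0]]}}

```text
t: 5.98
tcp_pos: [0.5368, -0.0335, 0.1483]
eef_rot: [-3.128, 0.008, 0.209]
wrist_force: [-4.7, 11.5, 6.1]
opening: 0.0004
```

{"name": "step_arm", "arguments": {"moves": [[[0, -1, 0], 0], [[0, -2.5, 0], 0], [[0, -4, 0], 0], [[0, -4.5, -4], 0], [[0, -4.5, -8], 0]]}}

```text
t: 6.4
tcp_pos: [0.5263, 0.011, 0.2278]
eef_rot: [-3.127, 0.013, 0.212]
wrist_force: [1.6, -0.0, 1.8]
opening: 0.0006
```

{"name": "step_arm", "arguments": {"moves": [[[0, 0, -4], 0], [[0, 0, -8], 0], [[0, 0, -12], 0], [[0, 0, -14], 0], [[0, 0, -14], 0]]}}

```text
t: 6.82
tcp_pos: [0.5301, 0.0092, 0.3729]
eef_rot: [-3.13, 0.005, 0.211]
wrist_force: [0.9, 0.0, 0.7]
opening: 0.0004
```

```bash
python3 -c "
from h import *
import cv2
st()
w=v[4]
for k in (0,3): 
  a=w+k*np.pi/2; go((-.15,.105*np.sin(a),.36),v[2]+np.pi/2);go((-.15,.105*np.sin(a),.36),v[2]-np.pi/2)
im=grab_frame('top');cv2.imwrite('pics/t5.png',cv2.resize(im[115:285,195:385,::-1],None,fx=3.5,fy=3.5,interpolation=cv2.INTER_CUBIC))
im=grab_frame('scene');cv2.imwrite('pics/s6.png',cv2.resize(im[90:240,150:350,::-1],(800,600),interpolation=cv2.INTER_CUBIC))
"
```

```text
t 6.82 tcp_c [0.0024 0.2065 0.3729] rot [-3.13   0.005  0.211] F [0.9 0.  0.7] open 0.0004 q [ 0.39  0.09 -0.52  1.52  0.03  1.55 -1.49]
move [-15.4   19.41   1.15] twist -89.50926633357548
move [-15.4   19.41   1.15] twist 90.49073366642453
move [-15.5   30.97   1.02] twist -89.50926633357548
move [-15.5   30.97   1.02] twist 90.49073366642453
```

View pics/s6.png

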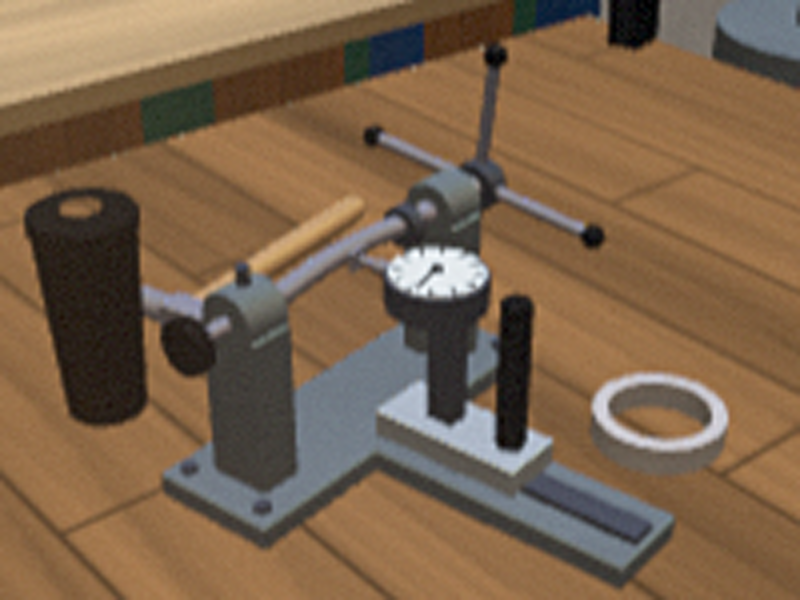

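View pics/t5.png

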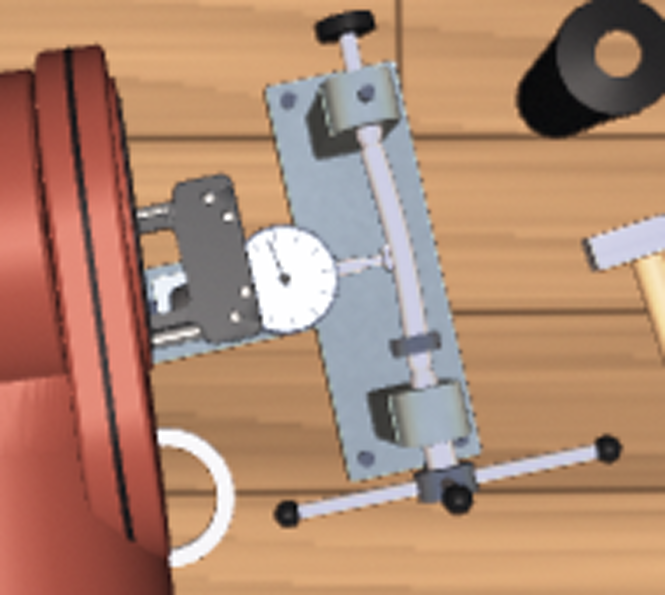

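{"name": "step_arm", "arguments": {"moves": [[[-1.2, 2.4, 0], -7], [[-2.4, 4.8, 0], -14], [[-3.6, 7.2, 0], -21], [[-4.8, 9.6, 0], -28], [[-6, 12, 0], -35]], "grip": 130, "newtons": 6}}

```text
t: 7.33
tcp_pos: [0.494, -0.1223, 0.3653]
eef_rot: [-3.122, 0.003, 0.827]
wrist_force: [0.6, 0.4, -0.1]
opening: 0.0257
```

```bash
python3 -c "
from h import *
st()
a=v[4]-np.pi/2; go((-.15,.105*np.sin(a),.36),v[2]+np.pi/2)"
```

```text
t 7.33 tcp_c [-0.0593  0.0849  0.3653] rot [-3.122e+00  3.000e-03  8.270e-01] F [ 0.6  0.4 -0.1] open 0.0257 q [ 0.57  0.04 -0.42  1.57  0.01  1.55 -0.6 ]
move [-18.44  10.05   0.4 ] twist -54.17370202668289
```

{"name": "step_arm", "arguments": {"moves": [[[-2.3, 1.2, 0], -7], [[-4.6, 2.5, 0], -14], [[-6.9, 3.7, 0], -21], [[-9.2, 5, 0], -28], [[-11.5, 6.2, 0], -35]]}}

```text
t: 7.75
tcp_pos: [0.4607, -0.2503, 0.3626]
eef_rot: [-3.121, -0.009, 1.444]
wrist_force: [-0.1, -0.1, -0.7]
opening: 0.0423
```

```bash
python3 -c "
from h import *
st()
a=v[4]-np.pi/2; go((-.15,.105*np.sin(a),.36),v[2]+np.pi/2)"
```

```text
t 7.75 tcp_c [-0.1177 -0.0338  0.3626] rot [-3.121 -0.009  1.444] F [-0.1 -0.1 -0.7] open 0.0423 q [ 0.72  0.07 -0.32  1.55  0.02  1.55  0.27]
move [-7.73 -0.77  0.21] twist -18.8709208176703
```

{"name": "step_arm", "arguments": {"moves": [[[-2.5, -0.2, 0], -7], [[-5, -0.5, 0], -14], [[-7.7, -0.8, 0], -18.9], [[-7.7, -0.8, 0], -18.9]]}}

```text
t: 8.08
tcp_pos: [0.4396, -0.3313, 0.3594]
eef_rot: [-3.121, -0.016, 1.771]
wrist_force: [-0.8, 0.0, 0.1]
opening: 0.0426
```

```bash
python3 -c "
from h import *
st()
a=v[4]-np.pi/2; go((-.15,.105*np.sin(a),.149+.105*np.cos(a)),v[2]+np.pi/2)"
```

```text
t 8.08 tcp_c [-0.1546 -0.1089  0.3594] rot [-3.121 -0.016  1.771] F [-0.8  0.   0.1] open 0.0426 q [ 0.8   0.13 -0.27  1.49  0.04  1.55  0.74]
move [ 0.14  0.87 19.91] twist -0.08520685032910055
```

{"name": "step_arm", "arguments": {"moves": [[[0.1, 0.9, 4], 0], [[0.1, 0.9, 8], 0], [[0.1, 0.9, 12], 0], [[0.1, 0.9, 15], 0], [[0.1, 0.9, 15], 0]]}}

```text
t: 8.5
tcp_pos: [0.4406, -0.3246, 0.2013]
eef_rot: [-3.112, -0.024, 1.77]
wrist_force: [-0.5, 0.8, -1.0]
opening: 0.0428
```

```bash
python3 -c "
from h import *
import cv2
st()
a=v[4]-np.pi/2; go((-.15,.105*np.sin(a),.149+.105*np.cos(a)),v[2]+np.pi/2)
im=grab_frame('scene');cv2.imwrite('pics/s7.png',cv2.resize(im[60:210,150:350,::-1],(800,600),interpolation=cv2.INTER_CUBIC))
"
```

```text
t 8.5 tcp_c [-0.1522 -0.1025  0.2013] rot [-3.112 -0.024  1.77 ] F [-0.5  0.8 -1. ] open 0.0428 q [ 0.8   0.2  -0.28  1.74  0.06  1.25  0.7 ]
move [-0.29  0.34  4.1 ] twist -0.14005164864208214
```

View pics/s7.png

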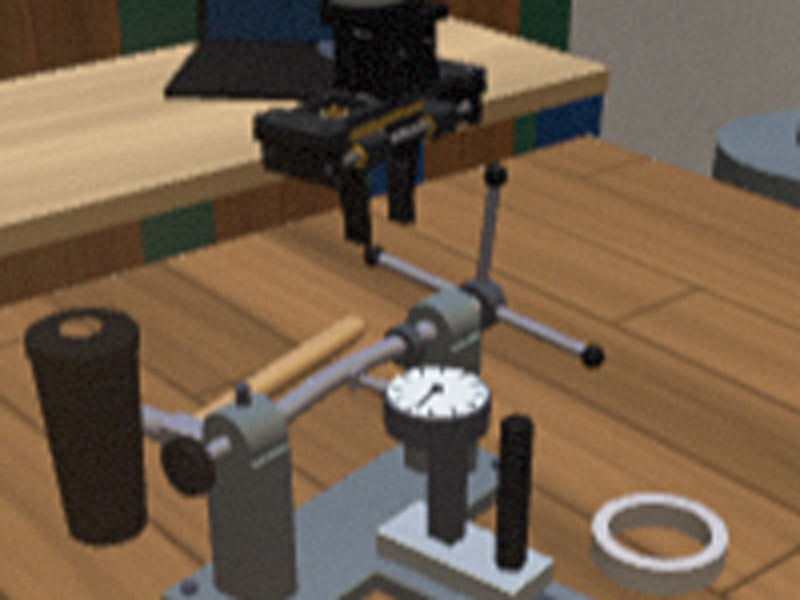

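{"name": "step_arm", "arguments": {"moves": [[[-0.3, 0.3, 1.5], 0], [[-0.3, 0.3, 3], 0], [[-0.3, 0.3, 4.2], 0], [[-0.3, 0.3, 4.2], 0]]}}

```text
t: 8.88
tcp_pos: [0.444, -0.3269, 0.1625]
eef_rot: [-3.114, -0.022, 1.77]
wrist_force: [-0.4, 0.4, -0.3]
opening: 0.0426
```

{"name": "step_arm", "arguments": {"moves": [[[0, 0, 0], 0], [[0, 0, 0], 0], [[0, 0, 0], 0], [[0, 0, 0], 0], [[0, 0, 0], 0]], "grip": 255, "newtons": 6}}

```text
t: 9.3
tcp_pos: [0.4447, -0.3271, 0.1632]
eef_rot: [-3.115, -0.021, 1.77]
wrist_force: [11.4, 1.8, -0.1]
opening: 0.0174
```

```bash
python3 -c "
from h import *
import cv2
st()
a=v[4]-np.pi/2; go((-.15,.105*np.sin(a),.149+.105*np.cos(a)),v[2]+np.pi/2)
im=grab_frame('scene');cv2.imwrite('pics/s8.png',cv2.resize(im[60:210,150:350,::-1],(800,600),interpolation=cv2.INTER_CUBIC))
"
```

```text
t 9.3 tcp_c [-0.1487 -0.1058  0.1632] rot [-3.115 -0.021  1.77 ] F [11.4  1.8 -0.1] open 0.0174 q [ 0.79  0.24 -0.28  1.77  0.07  1.18  0.69]
move [ 0.13 -0.12  0.31] twist -0.14451347886990978
```

View pics/s8.png

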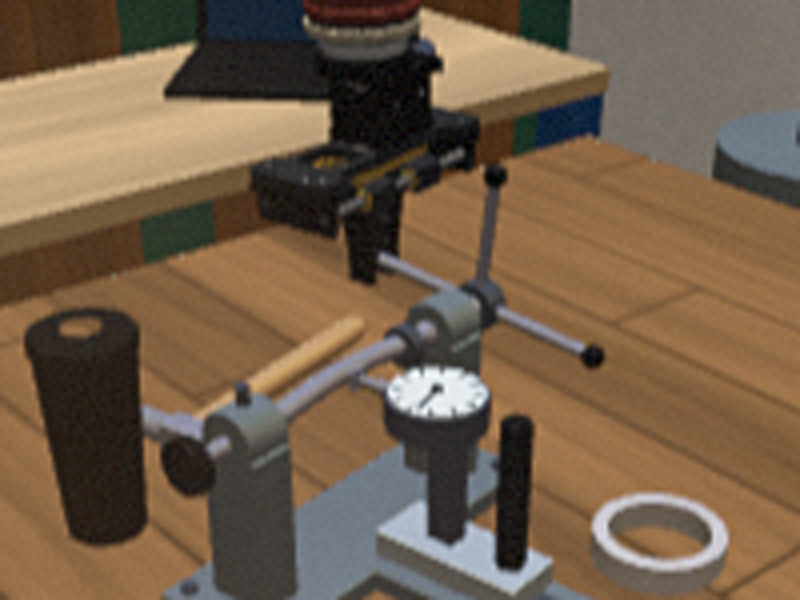

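```bash
cat > arc.py <<'E'
from h import *
import sys
oy,oz=-.0014,.0070
def arc(step,n=5,xc=None):
    s=get_state();R=Ro.from_euler('xyz',s['eef_rot']).as_matrix()
    c,sn=np.cos(v[2]),np.sin(v[2]);d=s['tcp_pos']-[v[0],v[1],0]
    p=np.array([c*d[0]+sn*d[1],-sn*d[0]+c*d[1],d[2]])
    y,z=p[1]-oy,p[2]-oz-.145
    th=np.arctan2(y,z);print('theta',np.degrees(th).round(1),'R',np.hypot(y,z).round(4))
    st()
    x=p[0] if xc is None else xc
    for k in range(1,n+1):
        a=th+np.radians(step)*k
        t=world((x,.105*np.sin(a)+oy,.145+.105*np.cos(a)+oz),*v[:3])
        print((R.T@(t-s['tcp_pos'])*100).round(2).tolist())
arc(float(sys.argv[1]),5,float(sys.argv[2]) if len(sys.argv)>2 else None)
E
python3 arc.py 3 -.147
```

```text
theta -83.9 R 0.105
t 9.35 tcp_c [-0.1484 -0.1058  0.1632] rot [-3.116 -0.021  1.771] F [ 1.6 -0.4  1.7] open 0.017 q [ 0.79  0.24 -0.28  1.77  0.07  1.18  0.69]
[0.08, 0.13, -0.55]
[0.2, 0.12, -1.08]
[0.34, 0.1, -1.62]
[0.51, 0.09, -2.14]
[0.7, 0.07, -2.65]
```

{"name": "step_arm", "arguments": {"moves": [[[0.08, 0, -0.55], 0], [[0.2, 0, -1.08], 0], [[0.34, -0.02, -1.62], 0], [[0.51, -0.04, -2.14], 0], [[0.7, -0.06, -2.65], 0]]}}

```text
t: 9.77
tcp_pos: [0.4437, -0.3205, 0.1905]
eef_rot: [-3.116, -0.021, 1.771]
wrist_force: [1.2, 0.6, -2.5]
opening: 0.0171
```

```bash
python3 arc.py 4
```

```text
theta -68.5 R 0.105
t 9.77 tcp_c [-0.1484 -0.0991  0.1905] rot [-3.116 -0.021  1.771] F [ 1.2  0.6 -2.5] open 0.0171 q [ 0.79  0.2  -0.28  1.75  0.06  1.23  0.69]
[0.31, -0.02, -0.66]
[0.66, -0.04, -1.31]
[1.06, -0.05, -1.92]
[1.5, -0.07, -2.51]
[1.97, -0.08, -3.07]
```

{"name": "step_arm", "arguments": {"moves": [[[0.31, -0.02, -0.66], 0], [[0.66, -0.04, -1.31], 0], [[1.06, -0.05, -1.92], 0], [[1.5, -0.07, -2.51], 0], [[1.97, -0.08, -3.07], 0]]}}

```text
t: 10.18
tcp_pos: [0.4398, -0.3014, 0.2223]
eef_rot: [-3.116, -0.021, 1.771]
wrist_force: [0.8, 0.1, -2.8]
opening: 0.0171
```

```bash
python3 arc.py 4;  python3 -c "
from h import *
import cv2
im=grab_frame('scene');cv2.imwrite('pics/s9.png',cv2.resize(im[60:210,150:350,::-1],(800,600),interpolation=cv2.INTER_CUBIC))
"
```

```text
theta -48.1 R 0.1052
t 10.18 tcp_c [-0.1484 -0.0797  0.2223] rot [-3.116 -0.021  1.771] F [ 0.8  0.1 -2.8] open 0.0171 q [ 0.78  0.15 -0.29  1.75  0.05  1.28  0.68]
[0.53, -0.01, -0.5]
[1.09, -0.03, -0.98]
[1.67, -0.04, -1.42]
[2.29, -0.05, -1.82]
[2.93, -0.06, -2.17]
```

View pics/s9.png

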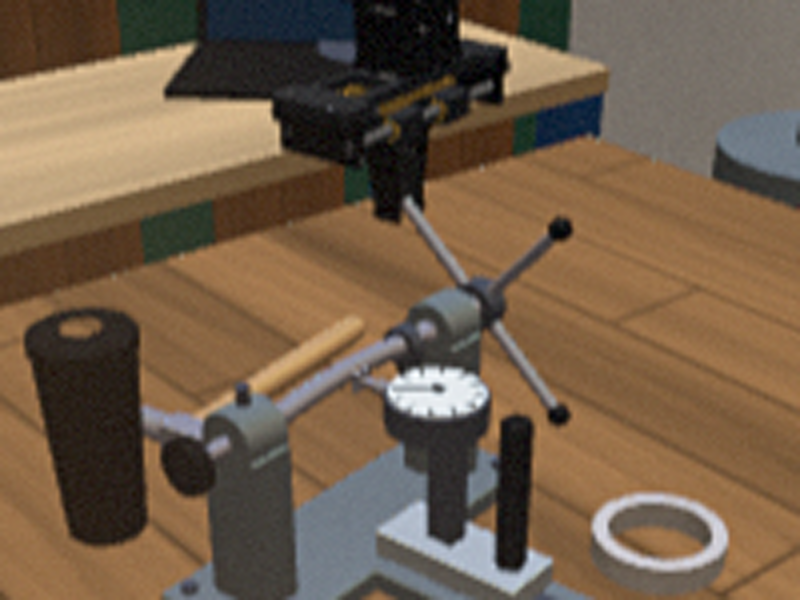

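{"name": "step_arm", "arguments": {"moves": [[[0.53, -0.01, -0.5], 0], [[1.09, -0.03, -0.98], 0], [[1.67, -0.04, -1.42], 0], [[2.29, -0.05, -1.82], 0], [[2.93, -0.06, -2.17], 0]]}}

```text
t: 10.65
tcp_pos: [0.4337, -0.2718, 0.246]
eef_rot: [-3.115, -0.021, 1.771]
wrist_force: [-0.2, -2.5, -2.4]
opening: 0.0169
```

```bash
python3 arc.py 4
```

```text
theta -27.1 R 0.1056
t 10.65 tcp_c [-0.1484 -0.0495  0.246 ] rot [-3.115 -0.021  1.771] F [-0.2 -2.5 -2.4] open 0.0169 q [ 0.77  0.1  -0.31  1.76  0.03  1.33  0.65]
[0.7, -0.01, -0.24]
[1.38, -0.02, -0.49]
[2.09, -0.02, -0.69]
[2.81, -0.03, -0.85]
[3.53, -0.03, -0.95]
```

{"name": "step_arm", "arguments": {"moves": [[[0.7, -0.01, -0.24], 0], [[1.38, -0.02, -0.49], 0], [[2.09, -0.02, -0.69], 0], [[2.81, -0.03, -0.85], 0], [[3.53, -0.03, -0.95], 0]]}}

```text
t: 11.07
tcp_pos: [0.4266, -0.237, 0.2568]
eef_rot: [-3.116, -0.02, 1.771]
wrist_force: [-0.5, -3.8, 3.3]
opening: 0.0169
```

```bash
python3 arc.py 4
```

```text
theta -6.8 R 0.1056
t 11.07 tcp_c [-0.1484 -0.0139  0.2568] rot [-3.116 -0.02   1.771] F [-0.5 -3.8  3.3] open 0.0169 q [ 0.74  0.04 -0.33  1.79  0.01  1.34  0.61]
[0.74, -0.0, 0.01]
[1.47, -0.0, 0.02]
[2.2, -0.0, 0.07]
[2.93, -0.0, 0.18]
[3.64, 0.0, 0.33]
```

{"name": "step_arm", "arguments": {"moves": [[[0.74, 0, 0], 0], [[1.47, 0, 0.02], 0], [[2.2, 0, 0.07], 0], [[2.93, 0, 0.18], 0], [[3.64, 0, 0.33], 0]]}}

```text
t: 11.48
tcp_pos: [0.419, -0.2004, 0.2545]
eef_rot: [-3.116, -0.02, 1.771]
wrist_force: [-0.8, -1.6, 4.2]
opening: 0.0169
```

```bash
python3 arc.py 4;  python3 -c "
from h import *
import cv2
im=grab_frame('scene');cv2.imwrite('pics/s10.png',cv2.resize(im[60:210,150:350,::-1],(800,600),interpolation=cv2.INTER_CUBIC))
"
```

```text
theta 13.7 R 0.1054
t 11.48 tcp_c [-0.1484  0.0235  0.2545] rot [-3.116 -0.02   1.771] F [-0.8 -1.6  4.2] open 0.0169 q [ 0.72 -0.01 -0.36  1.85 -0.01  1.34  0.56]
[0.69, 0.01, 0.26]
[1.38, 0.01, 0.52]
[2.04, 0.02, 0.82]
[2.68, 0.03, 1.18]
[3.3, 0.04, 1.57]
```

View pics/s10.png

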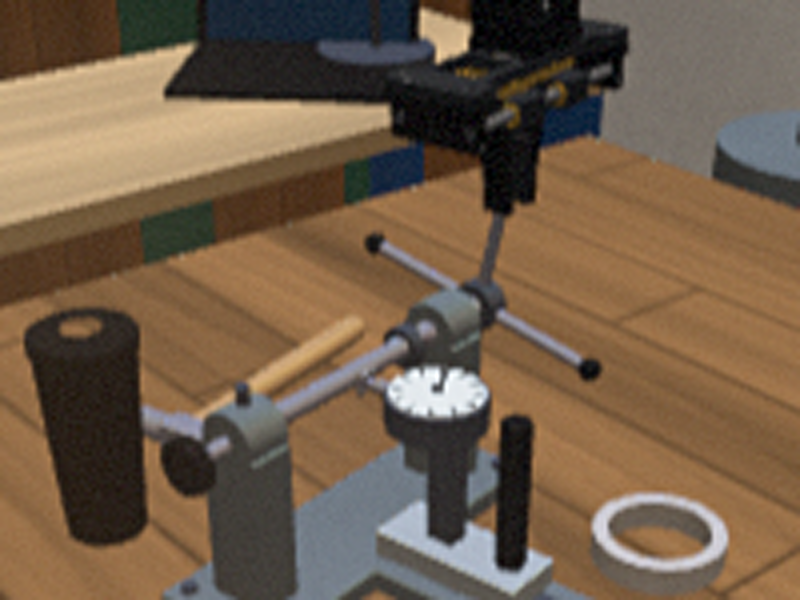

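{"name": "step_arm", "arguments": {"moves": [[[0.69, 0, 0.26], 0], [[1.38, 0.01, 0.52], 0], [[2.04, 0.02, 0.82], 0], [[2.68, 0.03, 1.18], 0], [[3.3, 0.04, 1.57], 0]]}}

```text
t: 11.95
tcp_pos: [0.4118, -0.1655, 0.2387]
eef_rot: [-3.115, -0.021, 1.773]
wrist_force: [-1.1, -0.9, 3.1]
opening: 0.0172
```

```bash
python3 arc.py 3;  python3 -c "
from h import *
import cv2
im=grab_frame('top');cv2.imwrite('pics/t10.png',cv2.resize(im[165:215,240:315,::-1],None,fx=8,fy=8,interpolation=cv2.INTER_CUBIC))
"
```

```text
theta 34.9 R 0.1058
t 11.95 tcp_c [-0.1485  0.0591  0.2387] rot [-3.115 -0.021  1.773] F [-1.1 -0.9  3.1] open 0.0172 q [ 0.7  -0.04 -0.39  1.91 -0.02  1.3   0.51]
[0.39, 0.01, 0.4]
[0.81, 0.02, 0.76]
[1.2, 0.03, 1.14]
[1.58, 0.04, 1.54]
[1.94, 0.05, 1.95]
```

View pics/t10.png

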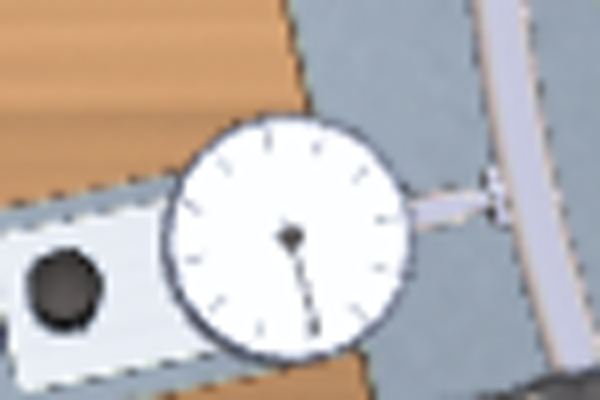

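{"name": "step_arm", "arguments": {"moves": [[[0.39, 0, 0.4], 0], [[0.81, 0.02, 0.76], 0], [[1.2, 0.03, 1.14], 0], [[1.58, 0.04, 1.54], 0], [[1.58, 0.04, 1.54], 0]]}}

```text
t: 12.42
tcp_pos: [0.408, -0.1472, 0.222]
eef_rot: [-3.113, -0.024, 1.775]
wrist_force: [-0.2, 2.5, -0.3]
opening: 0.0171
```

```bash
python3 arc.py 3;  python3 -c "
from h import *
import cv2
im=grab_frame('top');cv2.imwrite('pics/t11.png',cv2.resize(im[165:215,240:315,::-1],None,fx=8,fy=8,interpolation=cv2.INTER_CUBIC))
"
```

```text
theta 48.5 R 0.1057
t 12.42 tcp_c [-0.1486  0.0778  0.222 ] rot [-3.113 -0.024  1.775] F [-0.2  2.5 -0.3] open 0.0171 q [ 0.68 -0.05 -0.41  1.95 -0.03  1.27  0.48]
[0.29, 0.01, 0.47]
[0.61, 0.03, 0.92]
[0.91, 0.04, 1.38]
[1.18, 0.05, 1.86]
[1.42, 0.07, 2.35]
```

View pics/t11.png

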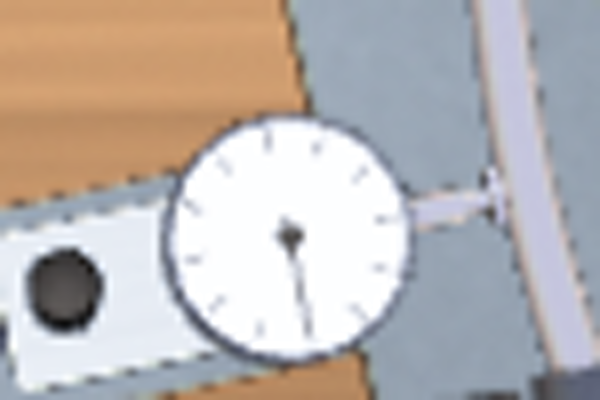

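{"name": "step_arm", "arguments": {"moves": [[[0.29, 0.01, 0.47], 0], [[0.61, 0.03, 0.92], 0], [[0.91, 0.04, 1.38], 0], [[0.91, 0.04, 1.38], 0]]}}

```text
t: 12.8
tcp_pos: [0.406, -0.1374, 0.208]
eef_rot: [-3.113, -0.025, 1.776]
wrist_force: [-0.1, 4.0, 2.0]
opening: 0.0169
```

```bash
python3 arc.py 3;  python3 -c "
from h import *
import cv2
im=grab_frame('top');cv2.imwrite('pics/t12.png',cv2.resize(im[165:215,240:315,::-1],None,fx=8,fy=8,interpolation=cv2.INTER_CUBIC))
"
```

```text
theta 57.9 R 0.1053
t 12.8 tcp_c [-0.1486  0.0878  0.208 ] rot [-3.113 -0.025  1.776] F [-0.1  4.   2. ] open 0.0169 q [ 0.67 -0.05 -0.42  1.98 -0.03  1.24  0.46]
[0.24, 0.01, 0.49]
[0.49, 0.03, 0.99]
[0.7, 0.04, 1.49]
[0.89, 0.06, 2.01]
[1.05, 0.08, 2.53]
```

View pics/t12.png

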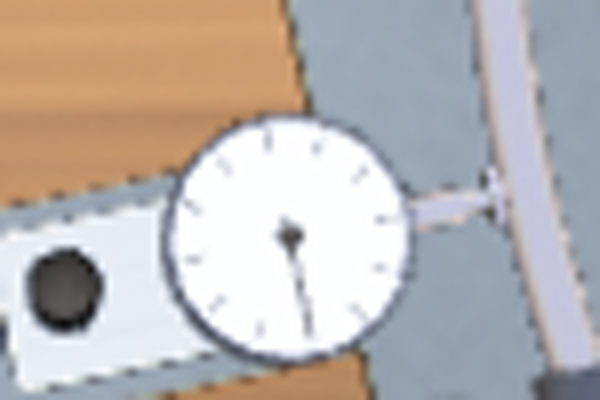

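{"name": "step_arm", "arguments": {"moves": [[[0, 0, 0], 0], [[0, 0, 0], 0], [[0, 0, 0], 0], [[0, 0, 0], 0], [[0, 0, 0], 0]], "grip": 130}}

```text
t: 13.27
tcp_pos: [0.4061, -0.1379, 0.2084]
eef_rot: [-3.113, -0.025, 1.775]
wrist_force: [0.2, -0.3, 0.4]
opening: 0.0399
```

{"name": "step_arm", "arguments": {"moves": [[[0, 0, -2], 0], [[0, 0, -4], 0], [[0, 0, -7], 0], [[0, 0, -10], 0], [[0, 0, -13], 0]]}}

```text
t: 13.68
tcp_pos: [0.4101, -0.1404, 0.3397]
eef_rot: [-3.113, -0.025, 1.775]
wrist_force: [1.6, -0.5, -0.4]
opening: 0.0424
```

{"name": "step_arm", "arguments": {"moves": [[[-3, 0, 0], 0], [[-6, 0, 0], 0], [[-9, 0, 0], 0], [[-12, 0, 0], 0], [[-12, 0, 0], 0]]}}

```text
t: 14.1
tcp_pos: [0.4336, -0.2638, 0.3356]
eef_rot: [-3.112, -0.024, 1.768]
wrist_force: [-0.9, 0.2, -0.6]
opening: 0.0426
```

```bash
python3 -c "
from h import *
import cv2
st()
im=grab_frame('top');cv2.imwrite('pics/t13.png',cv2.resize(im[165:215,240:315,::-1],None,fx=8,fy=8,interpolation=cv2.INTER_CUBIC))
im=grab_frame('scene');cv2.imwrite('pics/s13.png',cv2.resize(im[60:240,150:350,::-1],None,fx=3.3,fy=3.3,interpolation=cv2.INTER_CUBIC))
"
```

```text
t 14.1 tcp_c [-0.1469 -0.0416  0.3356] rot [-3.112 -0.024  1.768] F [-0.9  0.2 -0.6] open 0.0426 q [ 0.75  0.05 -0.31  1.62  0.02  1.51  0.64]
```

View pics/t13.png

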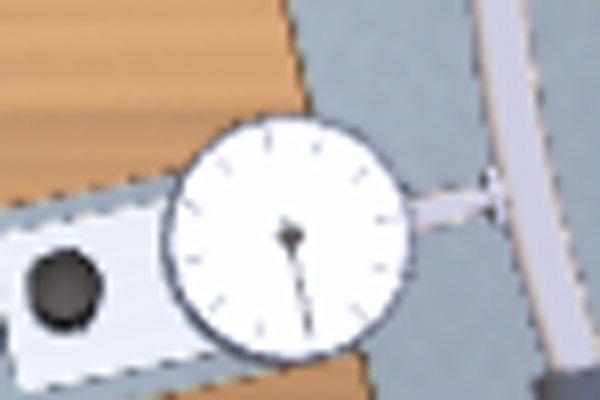

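View pics/s13.png

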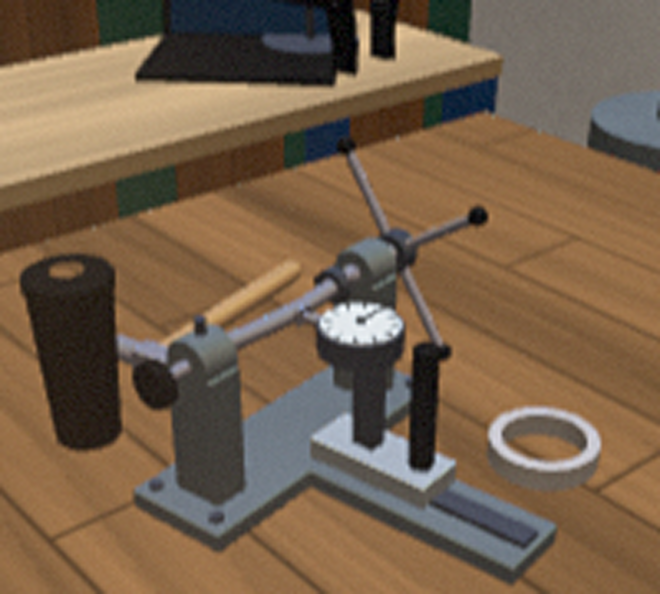

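```bash
python3 - <<'E'
from h import *
import cv2
def ang(im,cx,cy):
    g=cv2.cvtColor(im,cv2.COLOR_BGR2GRAY).astype(np.float32)
    f=16;x0,y0=int(cx)-20,int(cy)-20
    G=cv2.resize(g[y0:y0+41,x0:x0+41],None,fx=f,fy=f,interpolation=cv2.INTER_CUBIC)
    yy,xx=np.mgrid[:G.shape[0],:G.shape[1]];xx=(xx+.5)/f-.5+x0;yy=(yy+.5)/f-.5+y0
    r=np.hypot(xx-cx,yy-cy);w=np.clip(215-G,0,None)
    m=r<2.5;hx,hy=(xx[m]*w[m]).sum()/w[m].sum(),(yy[m]*w[m]).sum()/w[m].sum()
    r=np.hypot(xx-hx,yy-hy)
    m=(r>3.5)&(r<9.5);a=np.arctan2(xx-hx,-(yy-hy))
    z=(w[m]*np.exp(1j*a[m])).sum();
    return hx,hy,np.degrees(np.angle(z))%360
ct=get_calibration('top')
i0=cv2.imread('/tmp/top0.png');i1=grab_frame('top')[:,:,::-1].copy()
a=ang(i0,237/3.5+195,289/3.5+115);b=ang(i1,276.4,194.6);print(a,b,'plunger mm',np.radians((b[2]-a[2])%360)/.4)
for s in(.003,.0044,.033,.034,.035):print(s,proj(ct,world((0,.111-s,.158),*v[:3]))[0])
E
```

```text
(np.float64(262.30948975858837), np.float64(197.07749309901448), np.float64(256.8273482119236)) (np.float64(275.88947399663545), np.float64(194.36376403545023), np.float64(169.04710107985463)) plunger mm 11.877827441276679
0.003 [262.0620892  197.53027042]
0.0044 [262.66956715 197.40277503]
0.033 [275.07031606 194.80014828]
0.034 [275.50359298 194.7092136 ]
0.035 [275.93684859 194.6182834 ]
```

```bash
python3 -c "
from cell import *
print(finish_job())"
```

```text
the job is handed in; nothing more can be done
None
```

I pushed the slide home, turned the shaft to its high spot and handed the job in. The simulator gave no verdict.

- **Slide:** I pushed the handle with closed fingers until it stopped moving under about 12 N of push. In the top view the dial then sat at about 35 mm of travel, which is the stop.
- **Turning:** I gripped the spoke ball on the side away from the gauge lightly and carried it along its arc, about 142° with the upper spoke going towards the gauge. The readings between moves during the turn stayed under about 6 N. The highest was about 11 N, briefly, as the fingers closed on the ball.
- **High spot:** The gauge needle stopped rising somewhere between 48° and 58° of ball angle. I left the ball at about 58°, roughly 5° past my estimate of the peak.
- **Last checks, after letting go and backing off:** The needle had not moved and read about 11.88 mm of plunger travel, against the 11.6 mm limit. The robot was clear of everything. In the pictures the tumbler, tape and mallet looked where they began.
- **Disagreement:** My first readings of the needle by eye gave about 11.77 mm. The finer measurement gave 11.88 mm, so the plunger value is good to roughly 0.1 mm.

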